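Pry the retaining clip off the label rewinder's spindle

ROBOT

A 7-joint arm with a two-finger parallel gripper is mounted at the origin on the work surface. World frame = base frame: x ahead of the robot, y to its left, z up, the work surface at z = 0. Lengths are in mm, angles in rad, forces in N, time in s.
With the tool pointing down it reaches from about 400 to 875 mm from the base axis. Payload 4.4 kg.
Tool frame: the origin (TCP) lies midway between the tips of the shut fingers; the grasp point (between the pads) lies grasp_offset behind it (grasp_offset is the distance from the TCP to the grasp point, in mm); z points along the fingers, y is the line along which they close (so a half turn about z gives the same grasp; the last joint's range is limited). The gripper opens to 85 mm and grips with 20 to 120 N. Pads are 22 mm wide; open, the fingers measure 114 mm over their backs; the gripper's body (76 mm by 85 mm) begins 54 mm behind the grasp point. The pads swing forward as they close: fully open they stand 13 mm farther back than shut.
Start: joints at [-1.394, 0.628, 0.038, 1.517, -0.027, 0.996, -0.02], TCP at [156.249, 630.955, 231.313] pointing down, gripper open.
Joint ranges: [-3.06, 3.06], [-0.37, 2.12], [-1.25, 1.32], [0.18, 2.47], [-1.1, 4.24], [0.23, 1.98], [-2.94, 2.94]. Speed limits (rad/s): [2.57, 2.57, 3.14, 3.14, 3.14, 3.14, 3.14].

INTERFACE

Orientations are given as [roll, pitch, yaw] about the fixed x, y, z axes, in that order (R = Rz(yaw) Ry(pitch) Rx(roll)).
In Python, from cell import * gives the robot as it stands. The module is installed in compiled form; this text tells all that it offers.
- The arm moves only by the shell command python3 -m jog 'ROWS'. ROWS is a JSON object of lists of equal length, an entry for each row: "angular": the turn, a rotation vector about the tool's x, y, z in degrees, a list of three; "travel": the shift along the tool's x, y, z in cm, a list of three; "fingers": the closure, from 0 (fully open) to 1 (shut). In form: {"angular": [[rx, ry, rz], ...], "travel": [[tx, ty, tz], ...], "fingers": [fingers, ...]}. A call has 1 to 5 rows; each row is the pose to reach, as a shift and turn from the pose commanded when the call began, along the tool's axes at that moment; what a row does not reach only later rows make up. A row lasts 1/8 s, in which the tool goes at most 62.5 mm and 10.7 degrees, less where a joint would pass 70% of its speed; a pose out of reach is approached as far as the arm can. A call with a gripper value outside its range is refused whole. The fingers move at their own pace and stop on an object; the grip force is fixed at half the most. Time passes only in rows, so rows that repeat a pose let the fingers close. It gives the time, the measured TCP pose, the force and the opening at its end, in the units of the state.
- read_state(): the state, without advancing time (a new reading comes with each control period).
- get_image(name): name is "scene" or "top"; returns the picture (480x640x3 uint8, red, green, blue); there is no depth.
- camera_model(name): a dict with "mtx" (3x3 intrinsics, pixels), "T" (4x4, takes a point from camera to world coordinates). Camera axes: x right, y down, z forward; pixel columns grow to the right and rows downward; lengths in mm; the calibration is good to about 2 mm. A picture is of the moment at which its call begins. camera_model takes no time and is no camera call.
- finish_job(): hands the job in, once; it reports no verdict.
The state is a dict: "clock": time; "qpos": joint angles; "qd": joint speeds; "tau": joint torques, N m; "eef_pos": TCP position; "tool_rot": TCP orientation; "force": force on the tool from outside, world axes, zero at the start; "torque": the same for the moment, N m; "width": finger opening in mm.
Only numpy, scipy, OpenCV 4.12 (cv2) and the standard library are available. Lean on these libraries where they do the work, as an engineer would, in place of code of your own. Each camera call takes 0.05 s, during which the arm holds its last target. There are 200 camera calls.

TASK

Take the orange hooked pick from its rest, pry the brass retaining clip out of the groove of the label rewinder's spindle with it, and drag the clip into the blue parts bay on the rewinder's deck; then lay the pick back in its rest and let go. Work with a light hand: touch the clip and the rewinder with the pick only, never force the pick hard against the clip or the rewinder, and leave everything else on the desk alone.

Things in the scene. Friction and masses are not known exactly. Their poses are not given: they have to be found in the camera images.
- rewinder: Label rewinder base, fixed: grey block with a flat, level, rigid deck 30 mm above the desk. Origin on the desk under the spindle axis; the block runs from x = -116 to +120 mm and y = -62 to +62 mm. Its x axis points from the blue parts bay towards the spindle; a black motor housing 14 mm high stands on the deck from x = +54 mm on.
- spindle (a point): Point on the axis of the upright steel spindle, at deck height; axes as the rewinder's. Groove: radius 6 mm, from the deck to 6.8 mm above it. Above that a collar of radius 9.5 mm, which keeps the clip from being lifted, up to 36.8 mm above the deck.
- bay (a point): Centre of the blue parts bay's floor, on the deck and level with it, 78 mm from the spindle axis along the rewinder's -x. The bay runs from 42 to 108 mm from the axis and is 94 mm wide inside; ribs 7 mm high close both sides and the end away from the spindle; it is open towards the spindle.
- clip: Brass-coloured sprung clip flat on the deck in the groove: open ring 5 mm thick, 28 mm outer, 20 mm inner diameter, centred 5.5 mm along -x from the origin (underside, on the spindle axis while seated). Mouth at +x; its two sprung ends grip behind the spindle, prongs stop it sliding to +x. Closed back at -x with a flat tab 14 mm wide ending at x = -27.5 mm. Turned up to 0.25 rad on the rewinder.
- clip_window (a point): Middle of the gap between clip back and spindle collar, at deck height, at the clip's x = -12.5 mm. Gap: 6 mm long (x = -15.5 to -9.5), about 14 mm wide, open from above to the deck. A lip on the back's inner edge, 2 mm thick, rises to 8 mm above the deck. Pulled along the clip's -x with about 6 to 15 N the ends spread and it snaps off within 15 mm, then slides freely.
- pick: Hooked pick, about 0.1 kg. Orange handle 90 mm long (x), 14 wide (y), 16 high (z); origin at its centre, where to grip it. From its +x end a steel shank runs on and turns down into a straight round pin, radius 1.75 mm, ending at z = -34 mm, rounded tip. The shank is clamped in the handle at a different length each time: the pin stands anywhere at x = 60 to 100 mm, y = 0; find out by touch.
- rest: Black pick rest, fixed: base 110 x 46 x 8 mm, two notched posts at x = -36 and +36 mm, 8 mm thick (64 mm free between them). The handle lies in the notches along the rest's x, shank towards +x, its centre 50 mm above the desk. Notches 22 mm wide between ears that rise to 52 mm. Origin on the desk under the middle.
- mouse: black mouse, bystander
- label_roll: upright roll of labels, bystander
- mug: white mug, bystander
- stapler: red stapler, bystander
- notebook: red notebook, bystander
- screwdriver: screwdriver, bystander
- tape: roll of tape lying flat, bystander
Not all that is in view belongs to the job. Of the things shaped like the pick, the orange one is meant.

How it is judged (in metres and radians):
On the way, in this order (a step that is already met when the one before it is completed fails the run):
1. the pick is lifted out of its rest (height (world z) of pick above 0.075 m), for 0.1 s.
2. the clip is pried out of the groove, off the spindle (horizontal distance between clip and spindle above 0.02 m), for 0.1 s.
3. the clip lies in the parts bay (x of clip in the frame of bay below 0.033 m and z of clip in the frame of bay below 0.01 m), for 0.1 s.
At the end, for the whole second after the job is handed in: The clip lies still on the bay floor (origin within 33 mm of the bay centre towards the spindle, 30 mm the other way, 45 mm to the sides, under 10 mm above the deck); the pick lies still and released in its rest (within 20 mm of its middle, 44 to 56 mm high, tilt under 0.2, turned under 0.25 rad) (all of step 3 and x of clip in the frame of bay above -0.03 m and y of clip in the frame of bay between -0.045 and 0.045 m and z of clip in the frame of bay above -0.005 m and linear speed of each of clip, pick below 0.02 m/s and horizontal distance between pick and rest below 0.02 m and height (world z) of pick between 0.044 and 0.056 m and angle between pick's own z axis and vertical below 0.2 rad and angle between the x axis of pick and the x axis of rest, either way round below 0.25 rad); the robot touches nothing.
It fails at once if the pick pressed or pulled against the rewinder with more than 15 N (contact force between pick and rewinder above 15 N).
It fails at once if the clip pulled or pressed with more than 18 N by the pick (contact force between pick and clip above 18 N).
It fails at once if the gripper's fingers touch the clip (contact force between the fingers and clip above 0.5 N).
It fails at once if the arm or fingers bump the rewinder (contact force between any of the fingers, the arm and rewinder above 5 N).
It fails at once if a bystander is moved by more than 15 mm (distance of any of mouse, label_roll, mug, stapler, notebook, screwdriver, tape from where it was at the start of the episode above 0.015 m).
It also fails if it takes over 64 s, if anything falls off the work surface, if the arm or the gripper's body presses on something with over 40 N, if the wrist force passes 120 N, or if a joint passes its speed limit or range.

## Working session

There is one attempt and no reset: what is moved stays moved. The work goes in short steps, Python scripts to look and compute and a shell command to move; the robot and the scene stay as the last step left them, time stands still between calls to the robot, and variables do not carry over. Pictures are saved under pics/ and viewed, on a budget of 10 in all, crops included, one or two more only if the job needs it, and the job is handed in when it is done.

```bash
mkdir -p pics
python3 - <<'E'
from cell import *
import cv2,json
s=read_state();print(s)
for n in("scene","top"):
    i=get_image(n);cv2.imwrite(f"pics/{n}0.png",cv2.cvtColor(i,cv2.COLOR_RGB2BGR));m=camera_model(n);print(n,m["mtx"],m["T"])
E
```

```text
{'clock': 0.0, 'qpos': array([-1.39380425,  0.62937785,  0.03844164,  1.51834674, -0.02701586,
        0.99627784, -0.01999605]), 'qd': array([-2.25649039e-03,  5.65497576e-05,  1.10338401e-03, -1.24190874e-03,
       -4.04364894e-04,  1.54320712e-03, -7.98664184e-05]), 'tau': array([-9.81789890e-04, -5.63393354e+01,  1.22504298e+00, -1.93437731e+01,
        1.06694808e-02,  1.09141695e-02, -3.14308409e-06]), 'eef_pos': array([156.08908716, 630.35213938, 230.37530827]), 'tool_rot': array([-3.13970081e+00,  1.26015773e-05,  2.89879665e+00]), 'force': array([-1.0000612 ,  0.50250359,  0.87218099]), 'torque': array([-0.00677123, -0.02942758,  0.01793252]), 'width': 85.02343769931296}
scene [[609.70673311   0.         322.68980092]
 [  0.         609.70673311 236.91984451]
 [  0.           0.           1.        ]] [[ 6.39726194e-01  6.40882359e-01 -4.24287873e-01  1.10721892e+03]
 [ 7.68600729e-01 -5.34727911e-01  3.51168024e-01 -4.35526858e+02]
 [-1.82117640e-03 -5.50759352e-01 -8.34662099e-01  1.11246318e+03]
 [ 0.00000000e+00  0.00000000e+00  0.00000000e+00  1.00000000e+00]]
top [[445.43039871   0.         319.02782528]
 [  0.         445.43039871 245.56421911]
 [  0.           0.           1.        ]] [[ 2.12506881e-02 -9.91285093e-01  1.30008738e-01  4.59831542e+02]
 [-9.99768364e-01 -2.06266366e-02  6.14488144e-03  1.61469369e+01]
 [-3.40968637e-03 -1.30109207e-01 -9.91493807e-01  1.15678461e+03]
 [ 0.00000000e+00  0.00000000e+00  0.00000000e+00  1.00000000e+00]]
```

View pics/top0.png

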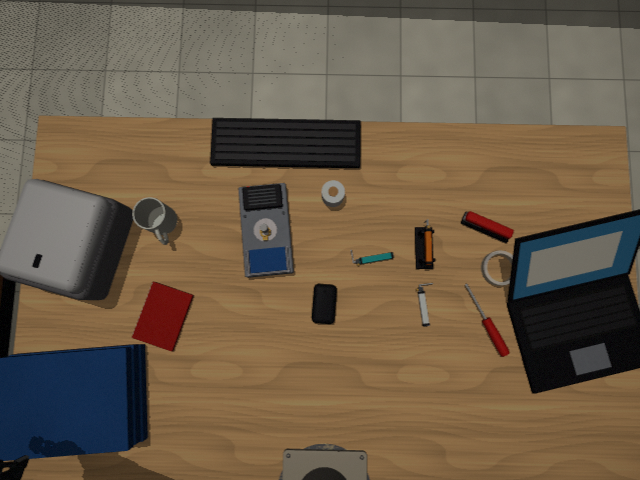

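View pics/scene0.png

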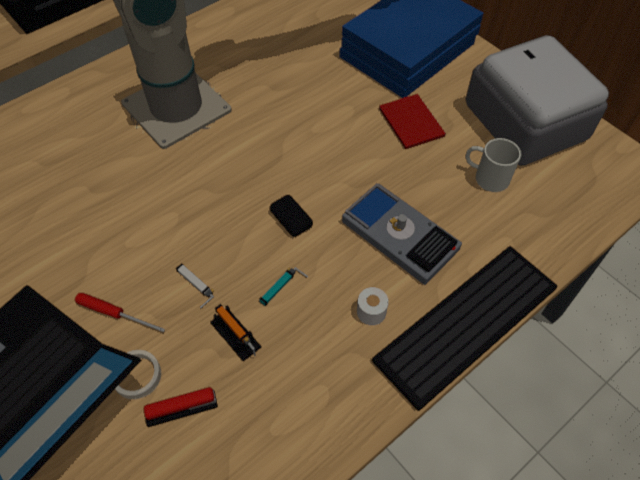

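```bash
cat > h.py <<'E'
from cell import *
import cv2,numpy as np
def cast(n,uv,z):
    m=camera_model(n);K,T=np.array(m["mtx"]),np.array(m["T"])
    d=T[:3,:3]@np.linalg.solve(K,[uv[0],uv[1],1]);o=T[:3,3]
    return (o+d*(z-o[2])/d[2])
def proj(n,p):
    m=camera_model(n);K,T=np.array(m["mtx"]),np.array(m["T"])
    q=K@(T[:3,:3].T@(np.array(p)-T[:3,3]));return q[:2]/q[2]
def tri(a,b):
    A=[];B=[]
    for n,uv in(("scene",a),("top",b)):
        m=camera_model(n);K,T=np.array(m["mtx"]),np.array(m["T"])
        d=T[:3,:3]@np.linalg.solve(K,[uv[0],uv[1],1]);d/=np.linalg.norm(d);P=np.eye(3)-np.outer(d,d);A.append(P);B.append(P@T[:3,3])
    return np.linalg.lstsq(np.vstack(A),np.hstack(B),rcond=None)[0]
def img(n): return cv2.cvtColor(get_image(n),cv2.COLOR_RGB2BGR)
def big(m):
    c=cv2.findContours(m,cv2.RETR_EXTERNAL,cv2.CHAIN_APPROX_NONE)[0];return max(c,key=cv2.contourArea)
E
python3 - <<'E'
from h import *
out={}
for n,roib,roio in(("scene",(335,175,470,290),(200,295,265,365)),("top",(230,175,300,285),(405,215,445,275))):
    im=cv2.imread(f"pics/{n}0.png");hsv=cv2.cvtColor(im,cv2.COLOR_BGR2HSV)
    def m(lo,hi,r):
        k=np.zeros(im.shape[:2],np.uint8);x,y,X,Y=r;k[y:Y,x:X]=cv2.inRange(hsv,lo,hi)[y:Y,x:X];return k
    for nm,lo,hi,r,z in(("blue",(100,120,50),(125,255,255),roib,30),("orange",(5,150,60),(20,255,255),roio,58)):
        c=big(m(lo,hi,r));R=cv2.minAreaRect(c);bx=cv2.boxPoints(R)
        w=np.array([cast(n,p,z)[:2] for p in bx]);print(n,nm,cv2.contourArea(c),np.round(R[0],1),"ctr",cast(n,R[0],z).round(1),"corners",w.round(0).tolist(),"sides",[round(float(np.linalg.norm(w[i]-w[i-1])),1) for i in range(4)])
        e=max([w[i]-w[i-1] for i in range(4)],key=np.linalg.norm) if nm=="orange" else None
        if e is not None: print(" yaw",np.degrees(np.arctan2(e[1],e[0])))
a=cv2.imread("pics/scene0.png");b=cv2.imread("pics/top0.png")
A=cv2.resize(a[180:285,335:465],(520,420),interpolation=3)
B=cv2.resize(b[175:285,232:302],(267,420),interpolation=3)
cv2.imwrite("pics/c1.png",np.hstack([A,B]))
C=cv2.resize(a[290:370,200:270],(367,420),interpolation=3)
D=cv2.resize(b[210:280,400:450],(300,420),interpolation=3)
cv2.imwrite("pics/c2.png",np.vstack([np.hstack([C,D])]))
E
```

```text
scene blue 845.0 [373.3 206.3] ctr [566.1 157.   30. ] corners [[542.0, 111.0], [528.0, 210.0], [591.0, 203.0], [602.0, 107.0]] sides [60.4, 99.9, 62.6, 97.4]
scene orange 289.5 [230.6 321.6] ctr [ 607.3 -249.4   58. ] corners [[569.0, -259.0], [566.0, -242.0], [645.0, -240.0], [647.0, -257.0]] sides [78.2, 17.2, 78.7, 16.7]
 yaw 1.4040484038397212
top blue 775.0 [267.  259.5] ctr [569.  154.6  30. ] corners [[593.0, 204.0], [604.0, 113.0], [546.0, 105.0], [534.0, 196.0]] sides [58.8, 92.5, 58.8, 91.9]
top orange 163.5 [428. 246.] ctr [ 608.5 -247.9   58. ] corners [[646.0, -241.0], [646.0, -256.0], [571.0, -255.0], [571.0, -240.0]] sides [75.2, 15.0, 75.2, 14.8]
 yaw 179.3459464354684
```

View pics/c1.png

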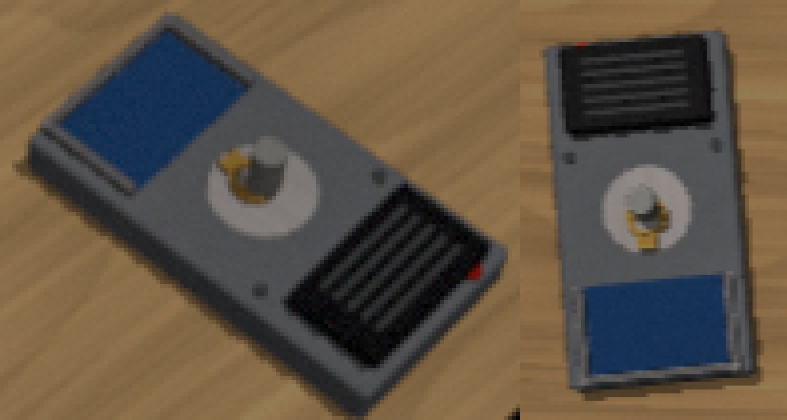

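View pics/c2.png

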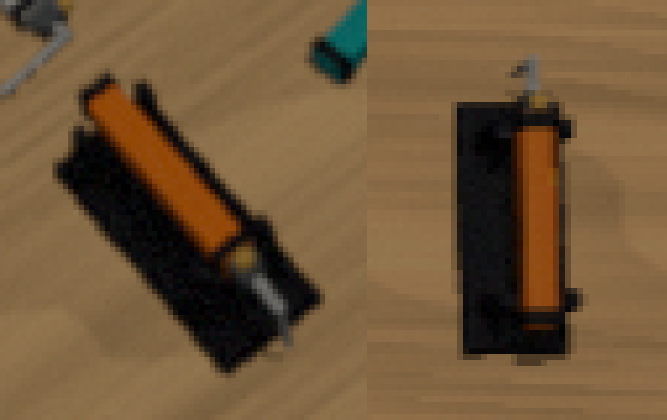

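Run:
```python
from h import *
S=lambda x,y:(x/4+335-.375,y/4+180-.375)
T=lambda x,y:((x-520)/3.8182+232-.37,y/3.8182+175-.37)
def show(nm,n,ps,z):
    w=np.array([cast(n,p,z)[:2] for p in ps]);print(nm,n,w.round(1).tolist(),"mean",w.mean(0).round(1),"sides",[round(float(np.linalg.norm(w[i]-w[i-1])),1) for i in range(len(w))]);return w
wt=show("deck","top",[T(547,47),T(722,32),T(750,375),T(575,388)],30)
ws=show("deck","scene",[S(168,14),S(32,135),S(362,400),S(506,248)],30)
for w in(wt,ws):
    e=max([w[i]-w[i-1] for i in range(4)],key=np.linalg.norm);print(np.degrees(np.arctan2(e[1],e[0])))
# white disc and brass
for n,r,z in(("scene",(380,205,420,245),30),("top",(250,212,282,248),30)):
    im=cv2.imread(f"pics/{n}0.png");hsv=cv2.cvtColor(im,cv2.COLOR_BGR2HSV);x,y,X,Y=r
    sub=hsv[y:Y,x:X]
    k=cv2.inRange(sub,(0,0,118),(180,70,255));c=cv2.convexHull(big(k));e=cv2.fitEllipse(c);p=(e[0][0]+x,e[0][1]+y);print("disc",n,np.round(e[1],1),np.round(p,1),cast(n,p,30).round(1))
    b=cv2.inRange(sub,(12,110,60),(32,255,255));ys,xs=np.nonzero(b);print("brass",len(xs),[cast(n,(u+x,v+y),35).round(0)[:2].astype(int).tolist() for u,v in zip(xs,ys)])
im=cv2.imread("pics/top0.png")
for n,r in(("top",(405,220,445,275)),("scene",(200,295,270,370))):
    im=cv2.imread(f"pics/{n}0.png");x,y,X,Y=r
    k=cv2.inRange(im[y:Y,x:X],(0,0,0),(35,35,35));c=big(k);R=cv2.minAreaRect(c);w=np.array([cast(n,p+np.array([x,y]),8)[:2] for p in cv2.boxPoints(R)])
    print("rest",n,w.round(0).tolist(),w.mean(0).round(1),[round(float(np.linalg.norm(w[i]-w[i-1])),1) for i in range(4)])
```

```text
deck top [[756.8, 235.0], [769.7, 116.3], [536.5, 90.4], [525.5, 206.1]] mean [647.1 161.9] sides [233.1, 119.4, 234.6, 116.2]
deck scene [[523.1, 206.5], [537.5, 92.7], [770.3, 113.2], [753.7, 237.1]] mean [646.2 162.4] sides [232.6, 114.7, 233.7, 125.0]
-173.66571344176512
5.04278519157897
disc scene [21.  27.2] [400.2 227.3] [644.7 163.6  30. ]
brass 87 [[619, 220], [621, 222], [622, 223], [623, 225], [625, 227], [626, 228], [628, 230], [629, 232], [630, 234], [622, 220], [624, 222], [625, 223], [627, 225], [628, 227], [629, 228], [631, 230], [632, 232], [627, 221], [629, 223], [630, 225], [631, 226], [633, 228], [634, 230], [631, 221], [632, 223], [633, 224], [635, 226], [636, 228], [635, 223], [637, 224], [638, 226], [639, 222], [640, 224], [618, 164], [619, 166], [621, 167], [618, 161], [620, 162], [621, 164], [623, 166], [624, 167], [625, 169], [619, 157], [620, 159], [622, 161], [623, 162], [624, 164], [626, 165], [627, 167], [629, 169], [621, 155], [622, 157], [624, 159], [625, 160], [626, 162], [628, 164], [629, 165], [624, 155], [625, 157], [627, 159], [628, 160], [627, 15
[... 512 characters left out ...]
 [639, 169], [639, 154], [639, 151], [636, 174], [636, 172], [637, 151], [637, 149], [634, 172], [634, 154], [634, 151], [631, 172], [631, 169], [631, 166], [631, 161], [631, 159], [631, 156], [631, 154], [628, 169], [629, 166], [629, 164], [629, 161], [629, 159], [629, 156], [626, 166], [626, 164], [626, 161], [626, 159], [626, 156], [623, 166], [623, 164], [623, 161], [624, 159], [624, 156], [621, 166], [621, 164], [621, 161], [621, 158], [621, 156]]
rest top [[664.0, -224.0], [666.0, -273.0], [558.0, -276.0], [556.0, -227.0]] [ 611.1 -250.1] [107.9, 48.9, 108.0, 48.3]
rest scene [[553.0, -273.0], [548.0, -225.0], [664.0, -224.0], [667.0, -270.0]] [ 608.3 -247.8] [114.1, 48.2, 116.0, 46.1]
```

```bash
python3 -c "
import cell;print([ (k,getattr(cell,k)) for k in dir(cell) if 'offset' in k or 'grasp' in k])"
python3 -m jog '{"angular":[[0,0,-3],[0,0,-6],[0,0,-9],[0,0,-12],[0,0,-13.9]],"travel":[[-2.9,-3.4,0],[-5.8,-6.8,0],[-8.7,-10.2,0],[-11.6,-13.6,0],[-14.5,-17,0]],"fingers":[0,0,0,0,0]}'
python3 -m jog '{"angular":[[0,0,0],[0,0,0],[0,0,0],[0,0,0],[0,0,0]],"travel":[[-2.4,-4.8,0],[-4.8,-9.6,0],[-7.2,-14.4,0],[-9.6,-19.2,0],[-12,-24,0]],"fingers":[0,0,0,0,0]}'
```

```text
[('grasp_offset', 18.700000000000003)]
clock: 0.72
eef_pos: [256.6, 429.5, 231.1]
tool_rot: [-3.141, -0.0, -3.141]
force: [1.1, 0.5, -0.5]
width: 85.6
clock: 1.35
eef_pos: [376.6, 189.4, 231.3]
tool_rot: [3.142, 0.0, -3.142]
force: [1.3, 1.7, -0.8]
width: 85.6
```

```bash
python3 -m jog '{"angular":[[0,0,0],[0,0,0],[0,0,0],[0,0,0],[0,0,-1]],"travel":[[-2.3,-4.4,0],[-4.6,-8.8,0],[-7,-13.2,0],[-9.3,-17.6,0],[-11.6,-21.9,0]],"fingers":[0,0,0,0,0]}'
python3 -m jog '{"angular":[[0,0,0],[0,0,0],[0,0,0],[0,0,0],[0,0,0]],"travel":[[-2.5,-4.3,2],[-5,-8.7,4],[-7.8,-13.1,6],[-9.8,-17.5,8],[-12.0,-21.7,10]],"fingers":[0,0,0,0,0]}'
python3 - <<'E'
from h import *
print(read_state()["eef_pos"],read_state()["tool_rot"])
a,b=img("scene"),img("top")
cv2.imwrite("pics/s1.png",np.hstack([cv2.resize(a[200:380,180:340],(480,540)),cv2.resize(b[200:290,395:465],(320,411))[:540] if 0 else cv2.resize(b[195:300,400:460],(309,540))]))
E
```

```text
clock: 1.98
eef_pos: [492.4, -29.5, 231.1]
tool_rot: [3.141, -0.0, -3.124]
force: [1.1, 1.1, -0.7]
width: 85.4
clock: 2.6
eef_pos: [615.9, -244.4, 130.0]
tool_rot: [3.141, -0.001, -3.125]
force: [-0.0, 0.9, 0.3]
width: 85.4
[ 615.94339869 -244.3858219   130.04312699] [ 3.14125708e+00 -8.76030419e-04 -3.12464848e+00]
```

View pics/s1.png

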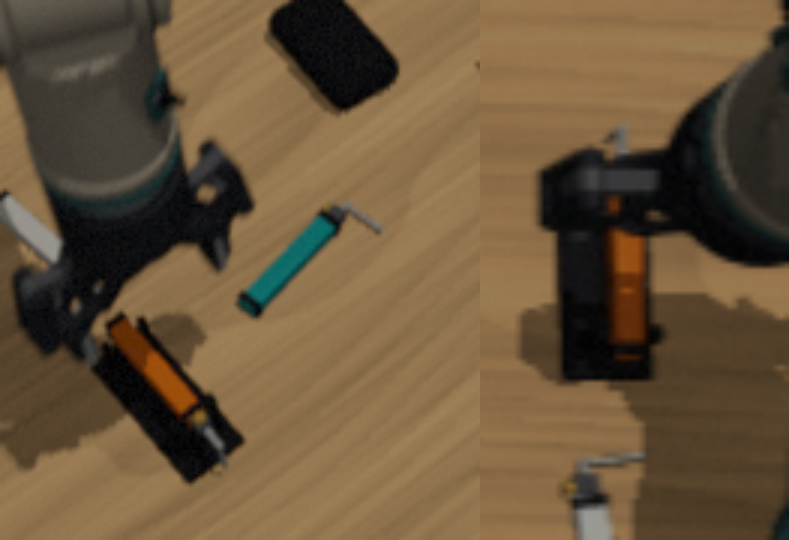

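```bash
python3 -m jog '{"angular":[[0,0,0],[0,0,0],[0,0,0],[0,0,0],[0,0,0]],"travel":[[0.7,-0.5,3],[0.7,-0.5,6],[0.7,-0.5,8],[0.7,-0.5,9.4],[0.7,-0.5,9.87]],"fingers":[0,0,0,0,0]}'
python3 -m jog '{"angular":[[0,0,0],[0,0,0],[0,0,0],[0,0,0],[0,0,0]],"travel":[[0,0,0],[0,0,0],[0,0,0],[0,0,0],[0,0,0]],"fingers":[0.3,0.6,1,1,1]}'
python3 -m jog '{"angular":[[0,0,0],[0,0,0],[0,0,0],[0,0,0],[0,0,0]],"travel":[[0,0,0],[0,0,0],[0,0,0],[0,0,0],[0,0,0]],"fingers":[1,1,1,1,1]}'
```

```text
clock: 3.32
eef_pos: [608.7, -247.6, 32.0]
tool_rot: [3.141, -0.001, -3.124]
force: [0.1, 0.8, 0.6]
width: 85.2
clock: 3.95
eef_pos: [609.2, -248.2, 33.2]
tool_rot: [-3.141, 0.001, -3.124]
force: [-0.5, -0.5, 4.1]
width: 12.7
clock: 4.58
eef_pos: [609.2, -248.1, 33.2]
tool_rot: [-3.141, 0.001, -3.124]
force: [-1.1, 0.1, 5.8]
width: 12.7
```

```bash
python3 -m jog '{"angular":[[0,0,0],[0,0,0],[0,0,0],[0,0,0],[0,0,0]],"travel":[[0,0,-1],[0,0,-3],[0,0,-6],[0,0,-9],[0,0,-10]],"fingers":[1,1,1,1,1]}'
python3 - <<'E'
from h import *
for z in(16,50,58):print(z,cast("scene",(254.5,355.4),z).round(1),cast("top",(424.4,222),z).round(1),cast("top",(427.5,220),z).round(1))
print(read_state()["eef_pos"],read_state()["force"])
a,b=img("scene"),img("top")
cv2.imwrite("pics/sx.png",a);cv2.imwrite("pics/tx.png",b)
cv2.imwrite("pics/s2.png",np.hstack([cv2.resize(a[230:370,190:290],(400,560),interpolation=3),cv2.resize(b[200:270,400:450],(400,560),interpolation=3)]))
E
```

```text
clock: 5.2
eef_pos: [610.3, -248.6, 135.7]
tool_rot: [-3.14, 0.004, -3.124]
force: [0.4, -0.0, -1.2]
width: 12.8
16 [ 674.8 -247.7   16. ] [ 676.9 -249.3   16. ] [ 682.3 -257.4   16. ]
50 [ 688.2 -253.5   50. ] [ 670.4 -241.4   50. ] [ 675.7 -249.2   50. ]
58 [ 691.4 -254.9   58. ] [ 668.9 -239.5   58. ] [ 674.1 -247.3   58. ]
[ 610.25236438 -248.5979869   135.67265114] [ 0.35873482 -0.03547598 -1.22459358]
```

View pics/s2.png

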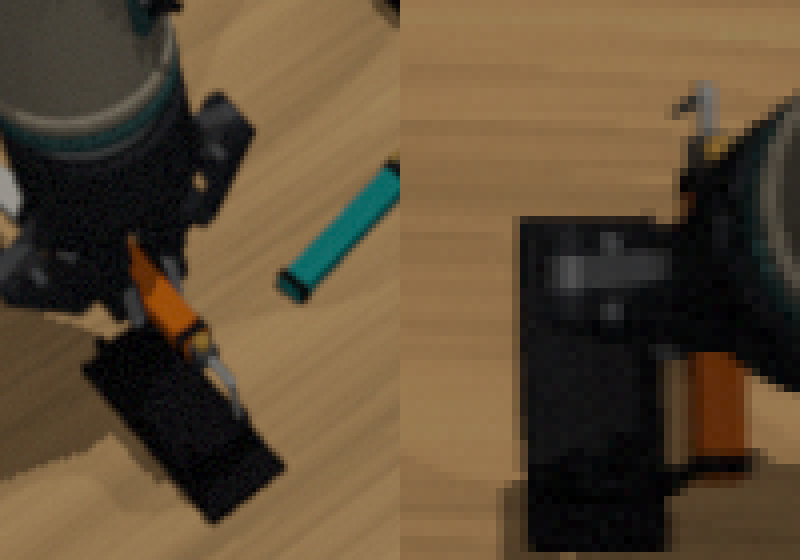

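```bash
python3 - <<'E'
from h import *
print(cast("scene",(249.8,332.7),118.5).round(1),cast("top",(434.8,213.3),118.5).round(1))
E
python3 -m jog '{"angular":[[0,0,0],[0,0,0],[0,0,0],[0,0,0],[0,0,0]],"travel":[[0.4,3,0],[1,8,0],[1.6,13,0],[2.1,18,0],[2.5,22,0]],"fingers":[1,1,1,1,1]}'
python3 -m jog '{"angular":[[0,0,0],[0,0,-1],[0,0,-2],[0,0,-3],[0,0,-3]],"travel":[[0.5,5,0],[1,10,0],[1.5,14,0],[2,17,0],[2.2,18.6,0]],"fingers":[1,1,1,1,1]}'
python3 - <<'E'
from h import *
s=read_state();print(s["eef_pos"],s["tool_rot"],s["force"],s["torque"])
a,b=img("scene"),img("top")
cv2.imwrite("pics/sy.png",a);cv2.imwrite("pics/ty.png",b)
cv2.imwrite("pics/s3.png",np.hstack([cv2.resize(a[170:280,340:440],(500,550),interpolation=3),cv2.resize(b[190:290,240:290],(275,550),interpolation=3)]))
E
```

```text
[ 675.4 -246.4  118.5] [ 678.8 -250.3  118.5]
clock: 5.92
eef_pos: [578.7, -25.8, 131.3]
tool_rot: [3.141, -0.003, -3.123]
force: [1.0, 0.1, -0.7]
width: 13.0
clock: 6.55
eef_pos: [553.5, 159.1, 131.5]
tool_rot: [3.141, -0.002, -3.07]
force: [-0.1, -0.4, -1.5]
width: 12.8
[553.46472607 159.06671241 131.48462693] [ 3.14140550e+00 -2.35476029e-03 -3.06960201e+00] [-0.06295725 -0.35978561 -1.54657967] [-0.00839415 -0.0336844   0.02302252]
```

View pics/s3.png

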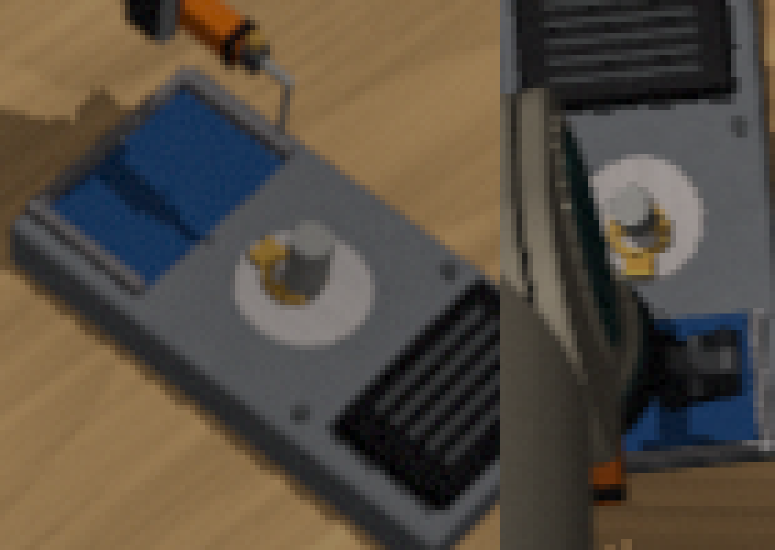

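```bash
python3 -m jog '{"angular":[[0,0,0],[0,0,0],[0,0,0],[0,0,0],[0,0,0]],"travel":[[0,-0.2,2],[0,-0.2,4],[0,-0.2,6],[0,-0.2,7],[0,-0.2,7]],"fingers":[1,1,1,1,1]}'
python3 - <<'E'
from h import *
print(cast("scene",(397,196.2),114.3).round(1))
s=read_state();print(s["eef_pos"],s["tool_rot"],s["force"],s["torque"])
a,b=img("scene"),img("top")
A=a[200:250,370:430];cv2.imwrite("pics/s4.png",cv2.resize(A,(720,600),interpolation=3))
E
```

```text
clock: 7.28
eef_pos: [554.8, 153.7, 62.0]
tool_rot: [-3.141, -0.001, -3.074]
force: [0.1, 0.1, -0.3]
width: 13.0
[620.6 165.5 114.3]
[554.79116225 153.73011659  61.98612104] [-3.14062509e+00 -1.38663153e-03 -3.07365767e+00] [ 0.12387986  0.07472531 -0.31751377] [-0.01186989  0.0067042   0.01104962]
```

View pics/s4.png

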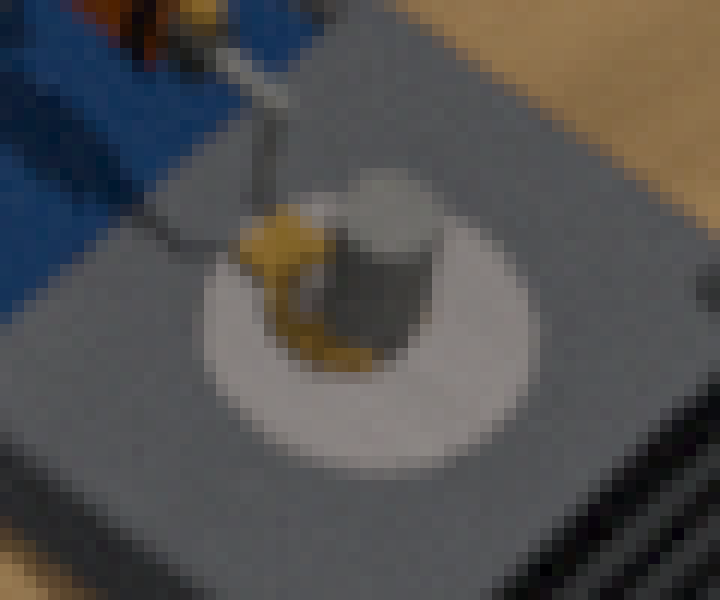

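Run:
```python
from h import *
f=lambda x,y:(370+x/12-.46,200+y/12-.46)
print("tip",cast("scene",f(263,212),44.8).round(1),"collar top",cast("scene",f(394,213),66.8).round(1),"tab",[cast("scene",f(*p),35).round(1)[:2].tolist() for p in((242,250),(285,208),(335,238),(270,290))],"disc",cast("scene",f(370,330),30).round(1))
```

```text
tip [620.  159.2  44.8] collar top [644.9 164.4  66.8] tab [[619.2, 156.0], [617.4, 168.3], [628.0, 170.7], [628.8, 153.9]] disc [644.4 164.4  30. ]
```

```bash
python3 -m jog '{"angular":[[0,0,0],[0,0,0],[0,0,0],[0,0,0],[0,0,0]],"travel":[[-0.2,0.15,0],[-0.5,0.27,0],[-0.8,0.27,0],[-1,0.27,0],[-1,0.27,0]],"fingers":[1,1,1,1,1]}'
python3 -m jog '{"angular":[[0,0,0],[0,0,0]],"travel":[[0,0,0],[0,0,0]],"fingers":[1,1]}'
python3 -m jog '{"angular":[[0,0,0],[0,0,0],[0,0,0]],"travel":[[-0.1,0,0],[-0.1,0,0],[-0.1,0,0]],"fingers":[1,1,1]}'
```

```text
clock: 8.0
eef_pos: [564.9, 158.5, 62.6]
tool_rot: [-3.142, 0.0, -3.072]
force: [-0.2, -0.5, -1.0]
width: 12.7
clock: 8.25
eef_pos: [564.6, 158.5, 62.6]
tool_rot: [3.142, -0.0, -3.072]
force: [0.7, -0.3, -0.4]
width: 12.7
clock: 8.62
eef_pos: [565.7, 158.6, 62.6]
tool_rot: [-3.142, -0.0, -3.072]
force: [0.2, 0.0, -0.6]
width: 13.4
```

```bash
python3 -m jog '{"angular":[[0,0,0],[0,0,0],[0,0,0]],"travel":[[-0.1,-0.08,0],[-0.1,-0.08,0],[-0.1,-0.08,0]],"fingers":[1,1,1]}'
python3 -m jog '{"angular":[[0,0,0],[0,0,0],[0,0,0]],"travel":[[-0.1,0,0],[-0.1,0,0],[-0.1,0,0]],"fingers":[1,1,1]}'
```

```text
clock: 9.0
eef_pos: [566.8, 157.8, 62.6]
tool_rot: [3.142, -0.0, -3.072]
force: [0.0, -0.1, -1.0]
width: 12.8
clock: 9.38
eef_pos: [567.8, 157.9, 62.6]
tool_rot: [3.142, -0.0, -3.072]
force: [-0.2, 1.0, -0.7]
width: 12.9
```

```bash
python3 -m jog '{"angular":[[0,0,0],[0,0,0],[0,0,0]],"travel":[[-0.1,0,0],[-0.1,0,0],[-0.1,0,0]],"fingers":[1,1,1]}'
python3 -m jog '{"angular":[[0,0,0],[0,0,0],[0,0,0]],"travel":[[-0.1,0,0],[-0.1,0,0],[-0.1,0,0]],"fingers":[1,1,1]}'
```

```text
clock: 9.75
eef_pos: [568.2, 157.9, 62.5]
tool_rot: [-3.141, -0.001, -3.072]
force: [-1.5, -0.7, -0.1]
width: 12.9
clock: 10.12
eef_pos: [568.4, 157.9, 62.2]
tool_rot: [-3.141, -0.003, -3.072]
force: [-5.8, -1.0, 0.8]
width: 12.8
```

```bash
python3 -m jog '{"angular":[[0,0,0],[0,0,0],[0,0,0],[0,0,0]],"travel":[[0.29,0.03,0],[0.29,0.03,0],[0.29,0.03,0.3],[0.29,0.03,0.5]],"fingers":[1,1,1,1]}'
python3 -m jog '{"angular":[[0,0,0],[0,0,0],[0,0,0],[0,0,0]],"travel":[[0,0,0.1],[0,0,0.2],[0,0,0.2],[0,0,0.2]],"fingers":[1,1,1,1]}'
```

```text
clock: 10.62
eef_pos: [567.7, 158.2, 57.6]
tool_rot: [3.141, 0.001, -3.072]
force: [0.9, -0.1, -0.8]
width: 13.2
clock: 11.12
eef_pos: [567.0, 158.2, 55.7]
tool_rot: [3.142, 0.0, -3.072]
force: [0.3, -0.1, -1.1]
width: 13.2
```

```bash
python3 -m jog '{"angular":[[0,0,0],[0,0,0],[0,0,0]],"travel":[[0,0,0.1],[0,0,0.1],[0,0,0.1]],"fingers":[1,1,1]}'
python3 -m jog '{"angular":[[0,0,0],[0,0,0],[0,0,0]],"travel":[[0,0,0.1],[0,0,0.1],[0,0,0.1]],"fingers":[1,1,1]}'
```

```text
clock: 11.5
eef_pos: [566.9, 158.2, 54.6]
tool_rot: [3.142, -0.0, -3.072]
force: [0.1, 1.1, -0.8]
width: 12.9
clock: 11.88
eef_pos: [566.9, 158.2, 53.5]
tool_rot: [3.142, -0.0, -3.072]
force: [0.3, -0.2, -1.0]
width: 12.7
```

```bash
python3 -m jog '{"angular":[[0,0,0],[0,0,0],[0,0,0]],"travel":[[0,0,0.12],[0,0,0.12],[0,0,0.12]],"fingers":[1,1,1]}'
python3 -m jog '{"angular":[[0,0,0],[0,0,0],[0,0,0]],"travel":[[0,0,0.12],[0,0,0.12],[0,0,0.12]],"fingers":[1,1,1]}'
```

```text
clock: 12.25
eef_pos: [566.9, 158.2, 52.4]
tool_rot: [-3.142, -0.0, -3.072]
force: [-0.5, 0.4, -0.5]
width: 12.6
clock: 12.62
eef_pos: [566.9, 158.2, 51.2]
tool_rot: [3.142, 0.0, -3.072]
force: [0.0, 0.6, -0.5]
width: 12.6
```

```bash
python3 -m jog '{"angular":[[0,0,0],[0,0,0],[0,0,0]],"travel":[[0,0,0.1],[0,0,0.1],[0,0,0.1]],"fingers":[1,1,1]}'
python3 -m jog '{"angular":[[0,0,0],[0,0,0],[0,0,0]],"travel":[[0.1,0,0],[0.2,0,0],[0.2,0,0]],"fingers":[1,1,1]}'
python3 -m jog '{"angular":[[0,0,0],[0,0,0]],"travel":[[0.1,0,0],[0.1,0,0]],"fingers":[1,1]}'
```

```text
clock: 13.0
eef_pos: [566.9, 158.2, 50.2]
tool_rot: [3.142, -0.0, -3.072]
force: [0.6, 0.0, -1.0]
width: 12.9
clock: 13.38
eef_pos: [565.0, 158.1, 50.2]
tool_rot: [3.142, 0.0, -3.072]
force: [0.9, 0.9, -1.0]
width: 12.6
clock: 13.62
eef_pos: [564.6, 158.0, 50.3]
tool_rot: [3.141, 0.001, -3.072]
force: [3.0, 0.4, -1.3]
width: 13.0
```

Contact with the lip (3 N). Keep pulling gently.

```bash
python3 -m jog '{"angular":[[0,0,0],[0,0,0]],"travel":[[0.1,0,0],[0.1,0,0]],"fingers":[1,1]}'
python3 -m jog '{"angular":[[0,0,0],[0,0,0]],"travel":[[0.1,0,0],[0.1,0,0]],"fingers":[1,1]}'
```

```text
clock: 13.88
eef_pos: [564.1, 158.0, 50.5]
tool_rot: [3.141, 0.002, -3.072]
force: [3.6, -0.4, -2.4]
width: 12.8
clock: 14.12
eef_pos: [563.7, 158.0, 50.6]
tool_rot: [3.141, 0.004, -3.072]
force: [5.4, 0.7, -2.0]
width: 13.1
```

```bash
python3 -m jog '{"angular":[[0,0,0],[0,0,0]],"travel":[[0.1,0,0],[0.1,0,0]],"fingers":[1,1]}'
python3 -m jog '{"angular":[[0,0,0],[0,0,0]],"travel":[[0.1,0,0],[0.1,0,0]],"fingers":[1,1]}'
```

```text
clock: 14.38
eef_pos: [563.4, 158.0, 50.8]
tool_rot: [3.141, 0.005, -3.072]
force: [5.9, -0.1, -2.8]
width: 12.7
clock: 14.62
eef_pos: [563.2, 158.0, 51.0]
tool_rot: [3.141, 0.007, -3.072]
force: [7.3, 0.8, -3.1]
width: 12.8
```

```bash
python3 -m jog '{"angular":[[0,0,0],[0,0,0]],"travel":[[0.1,0,0.03],[0.1,0,0.03]],"fingers":[1,1]}'
python3 -m jog '{"angular":[[0,0,0],[0,0,0]],"travel":[[0.1,0,0.02],[0.1,0,0.02]],"fingers":[1,1]}'
```

```text
clock: 14.88
eef_pos: [562.7, 158.1, 50.8]
tool_rot: [3.141, 0.008, -3.072]
force: [7.6, 0.1, -2.5]
width: 13.0
clock: 15.12
eef_pos: [562.5, 158.1, 50.8]
tool_rot: [3.141, 0.009, -3.072]
force: [9.2, 0.4, -1.7]
width: 13.0
```

```bash
python3 -m jog '{"angular":[[0,0,0],[0,0,0]],"travel":[[0.1,0,0.02],[0.1,0,0.02]],"fingers":[1,1]}'
python3 -m jog '{"angular":[[0,0,0],[0,0,0]],"travel":[[0.1,0,0.02],[0.1,0,0.02]],"fingers":[1,1]}'
```

```text
clock: 15.38
eef_pos: [562.1, 158.0, 50.7]
tool_rot: [3.14, 0.01, -3.073]
force: [10.4, 1.3, -3.0]
width: 12.9
clock: 15.62
eef_pos: [561.6, 158.1, 50.7]
tool_rot: [3.14, 0.011, -3.073]
force: [10.2, 0.5, -3.4]
width: 12.8
```

```bash
python3 -m jog '{"angular":[[0,0,0],[0,0,0]],"travel":[[0.1,0,0.02],[0.1,0,0.02]],"fingers":[1,1]}'
python3 -m jog '{"angular":[[0,0,0],[0,0,0]],"travel":[[0.1,0,0.02],[0.1,0,0.02]],"fingers":[1,1]}'
```

```text
clock: 15.88
eef_pos: [561.4, 158.1, 50.6]
tool_rot: [3.14, 0.013, -3.073]
force: [12.2, 0.6, -3.2]
width: 13.3
clock: 16.12
eef_pos: [561.2, 158.1, 50.6]
tool_rot: [3.14, 0.015, -3.073]
force: [12.8, 0.5, -2.9]
width: 12.7
```

```bash
python3 -m jog '{"angular":[[0,0,0],[0,0,0]],"travel":[[0.08,0,0.02],[0.08,0,0.02]],"fingers":[1,1]}'
python3 -m jog '{"angular":[[0,0,0],[0,0,0]],"travel":[[0.08,0,0.02],[0.08,0,0.02]],"fingers":[1,1]}'
```

```text
clock: 16.38
eef_pos: [561.1, 158.1, 50.5]
tool_rot: [3.14, 0.016, -3.073]
force: [14.6, 0.2, -4.0]
width: 13.4
clock: 16.62
eef_pos: [561.0, 158.1, 50.5]
tool_rot: [3.14, 0.017, -3.073]
force: [15.8, 1.7, -4.3]
width: 12.7
```

Run:
```python
from h import *
s=read_state();print(s["force"],s["torque"],s["eef_pos"])
a,b=img("scene"),img("top")
cv2.imwrite("pics/sz.png",a);cv2.imwrite("pics/tz.png",b)
A=a[195:245,365:425];cv2.imwrite("pics/s5.png",cv2.resize(A,(720,600),interpolation=3))
```

```text
[15.79639122  1.7051393  -4.26729458] [ 0.21203045 -3.34631579 -0.02946458] [561.00684645 158.13133029  50.49703659]
```

View pics/s5.png

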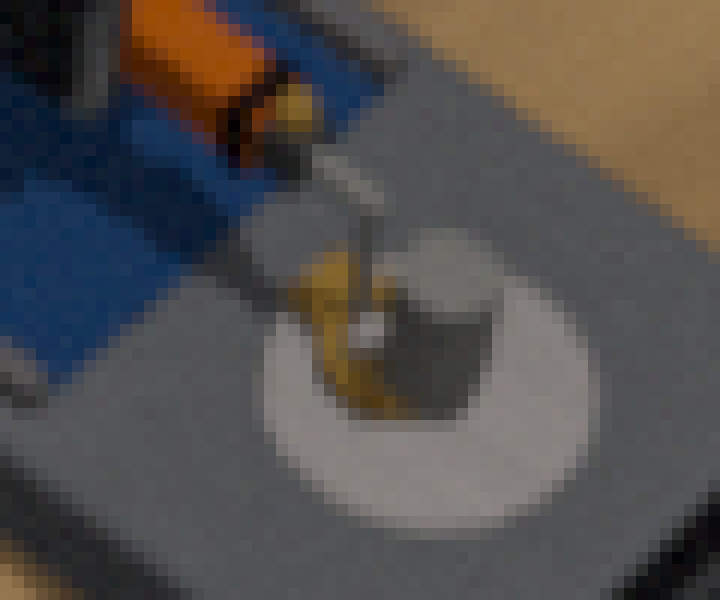

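```bash
python3 -m jog '{"angular":[[0,0,0],[0,1,0],[0,1,0]],"travel":[[-0.25,0,0],[-0.25,0,0],[-0.25,0,0.1]],"fingers":[1,1,1]}'
python3 -m jog '{"angular":[[0,0,0],[0,0,0]],"travel":[[0.1,0,0.0],[0.1,0,0.0]],"fingers":[1,1]}'
```

```text
clock: 17.1
eef_pos: [561.3, 158.1, 49.1]
tool_rot: [3.14, -0.005, -3.073]
force: [10.9, 1.0, -0.0]
width: 12.5
clock: 17.35
eef_pos: [561.1, 158.2, 49.3]
tool_rot: [3.14, -0.003, -3.073]
force: [13.0, 1.5, -2.3]
width: 12.7
```

Run:
```python
from h import *
for nm,fn,z,off in(("before","scene0",35,0),("now","sz",35,0)):
    im=cv2.imread(f"pics/{fn}.png");hsv=cv2.cvtColor(im,cv2.COLOR_BGR2HSV);x,y,X,Y=380,205,412,235
    b=cv2.inRange(hsv[y:Y,x:X],(14,110,55),(32,255,255));n,l,st,ce=cv2.connectedComponentsWithStats(b)
    print(nm,st[1:].tolist())
    i=1+np.argmax(st[1:,4]);v,u=np.nonzero(l==i);P=np.array([cast("scene",(p+x,q+y),35)[:2] for p,q in zip(u,v)])
    print(nm,len(P),P.mean(0).round(1),"min x",np.sort(P[:,0])[:6].round(1),"tab mean",P[P[:,0]<np.sort(P[:,0])[0]+8].mean(0).round(1),"ymin",P[:,1].min().round(1),"ymax",P[:,1].max().round(1))
```

```text
before [[31, 0, 1, 1, 1], [10, 13, 11, 13, 54]]
before 54 [631.7 158. ] min x [617.8 618.4 618.9 619.2 619.7 620.3] tab mean [622.1 161.8] ymin 149.3 ymax 168.9
now [[8, 0, 3, 1, 3], [31, 0, 1, 1, 1], [9, 11, 10, 14, 50], [16, 14, 2, 1, 2]]
now 50 [627.7 157.9] min x [614.  614.5 615.  615.3 615.6 615.9] tab mean [617.7 163.4] ymin 149.4 ymax 169.4
```

```bash
python3 - <<'E'
from h import *
for z in (32,36):print(cast("scene",(395.1,221.4),z).round(1))
E
python3 -m jog '{"angular":[[0,0,0],[0,0,0]],"travel":[[0.03,-0.1,0.03],[0.03,-0.1,0.03]],"fingers":[1,1]}'
python3 -m jog '{"angular":[[0,0,0],[0,0,0]],"travel":[[0,0.1,0.0],[0.0,0.2,0.0]],"fingers":[1,1]}'
python3 -m jog '{"angular":[[0,0,0],[0,0,0]],"travel":[[0,-0.1,0.0],[0.0,-0.2,0.0]],"fingers":[1,1]}'
```

```text
[627.3 164.8  32. ]
[629.1 162.5  36. ]
clock: 17.6
eef_pos: [560.6, 157.5, 49.0]
tool_rot: [3.14, -0.003, -3.072]
force: [11.2, 1.8, -1.1]
width: 13.1
clock: 17.85
eef_pos: [558.6, 158.5, 48.7]
tool_rot: [3.141, -0.007, -3.073]
force: [6.1, 0.5, 1.1]
width: 12.6
clock: 18.1
eef_pos: [552.5, 156.6, 47.2]
tool_rot: [3.141, -0.019, -3.071]
force: [0.2, 1.3, 1.8]
width: 13.1
```

```bash
python3 -m jog '{"angular":[[0,-1,0],[0,-1,0],[0,-1,0]],"travel":[[0,0.1,-0.05],[0,0.1,-0.05],[0,0.1,-0.05]],"fingers":[1,1,1]}'
python3 -m jog '{"angular":[[0,0,0],[0,0,0],[0,0,0],[0,0,0],[0,0,0]],"travel":[[0.2,0,0],[0.5,0,0],[0.8,-0.02,0],[1.1,-0.03,0],[1.4,-0.04,0]],"fingers":[1,1,1,1,1]}'
```

```text
clock: 18.48
eef_pos: [552.8, 157.1, 47.4]
tool_rot: [-3.141, -0.001, -3.072]
force: [-0.7, -0.8, -1.4]
width: 13.2
clock: 19.1
eef_pos: [539.4, 155.9, 47.7]
tool_rot: [3.142, -0.0, -3.072]
force: [0.2, 0.1, -0.9]
width: 12.8
```

```bash
cat > clip.py <<'E'
from h import *
im=img("scene");hsv=cv2.cvtColor(im,cv2.COLOR_BGR2HSV);x,y,X,Y=350,185,412,245
b=cv2.inRange(hsv[y:Y,x:X],(14,110,55),(32,255,255));n,l,st,ce=cv2.connectedComponentsWithStats(b)
for i in range(1,n):
    if st[i,4]>8:
        v,u=np.nonzero(l==i);P=np.array([cast("scene",(p+x,q+y),35)[:2] for p,q in zip(u,v)]);print(st[i,4],P.mean(0).round(1),"min",P.min(0).round(1),"max",P.max(0).round(1))
cv2.imwrite("pics/clip.png",cv2.resize(im[170:250,340:430],(720,640)[:2],interpolation=3)[:600])
E
python3 clip.py
python3 -m jog '{"angular":[[0,0,0],[0,0,0],[0,0,0],[0,0,0],[0,0,0]],"travel":[[0.3,0,-0.05],[0.8,-0.02,-0.05],[1.3,-0.04,-0.05],[1.7,-0.06,-0.05],[2,-0.07,-0.05]],"fingers":[1,1,1,1,1]}'
python3 clip.py
```

```text
315 [579.1 230. ] min [538.9 210.7] max [619.1 259.1]
97 [518.  139.2] min [495.8 119.2] max [531.5 151.6]
37 [542.6 177.4] min [530.7 171.1] max [554.5 182.2]
12 [565.3 180.6] min [560.8 177. ] max [570.3 184.5]
48 [605.4 155.3] min [591.7 147. ] max [624.6 167.1]
26 [612.5 170. ] min [602.6 164.8] max [623.9 174.8]
173 [609.4  69.3] min [581.3  50.5] max [635.5  81.3]
clock: 19.77
eef_pos: [519.4, 153.8, 48.2]
tool_rot: [-3.142, -0.0, -3.072]
force: [0.3, 0.6, -0.6]
width: 12.5
48 [521.9 177.9] min [511.6 168.9] max [533.5 192. ]
316 [579. 230.] min [538.9 210.7] max [619.1 259.1]
96 [521.  140.5] min [500.  119.2] max [531.4 165.1]
11 [543.9 178.8] min [539.2 174.7] max [548.2 182.1]
50 [586.4 152.8] min [571.9 144.4] max [605.4 166.2]
27 [594.3 166.9] min [582.9 162.2] max [606.5 172.3]
173 [609.3  69.3] min [581.3  50.5] max [635.5  81.4]
```

View pics/clip.png

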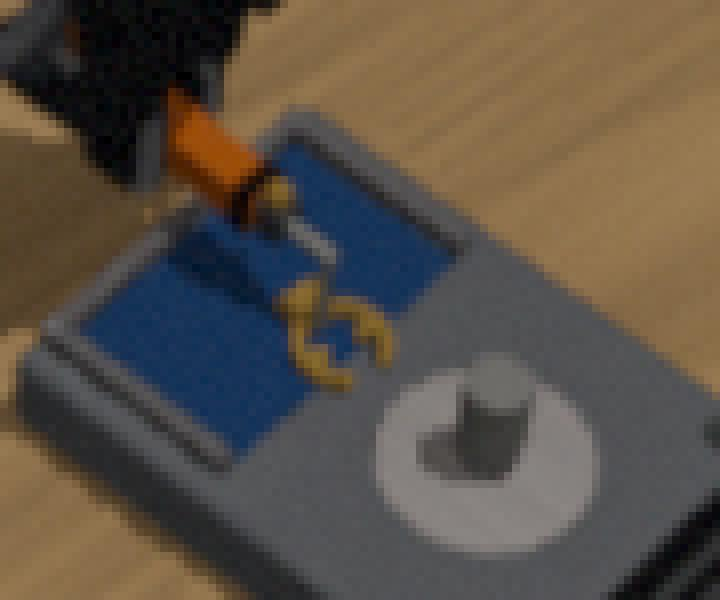

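```bash
python3 -m jog '{"angular":[[0,0,0],[0,0,0],[0,0,0],[0,0,0],[0,0,0]],"travel":[[0.3,0,0],[0.8,-0.02,0],[1.4,-0.04,0],[1.9,-0.06,0],[2.2,-0.07,0]],"fingers":[1,1,1,1,1]}'
python3 -m jog '{"angular":[[0,0,0],[0,0,0],[0,0,0],[0,0,0]],"travel":[[0,0,0],[-0.15,0,0],[-0.25,0,0],[-0.25,0,0]],"fingers":[1,1,1,1]}'
python3 -m jog '{"angular":[[0,0,0],[0,0,0],[0,0,0],[0,0,0],[0,0,0]],"travel":[[0,0,-0.3],[0,0,-1],[0,0,-3],[0,0,-6],[0,0,-8.5]],"fingers":[1,1,1,1,1]}'
python3 clip.py
```

```text
clock: 20.45
eef_pos: [497.3, 151.5, 48.2]
tool_rot: [-3.142, -0.0, -3.072]
force: [0.8, 0.2, -0.5]
width: 12.7
clock: 20.95
eef_pos: [500.6, 151.8, 48.2]
tool_rot: [3.142, 0.0, -3.072]
force: [0.0, -0.6, -0.6]
width: 12.8
clock: 21.58
eef_pos: [500.4, 151.7, 134.7]
tool_rot: [3.141, 0.001, -3.072]
force: [0.6, -0.0, -1.0]
width: 12.9
247 [515.8 154.7] min [491.5 119.2] max [532.8 192. ]
316 [579.1 230. ] min [538.9 210.7] max [619.1 259.1]
77 [566.1 156.1] min [549.2 141.9] max [583.5 169.9]
174 [609.6  69.4] min [581.3  50.5] max [636.9  82.7]
```

View pics/clip.png

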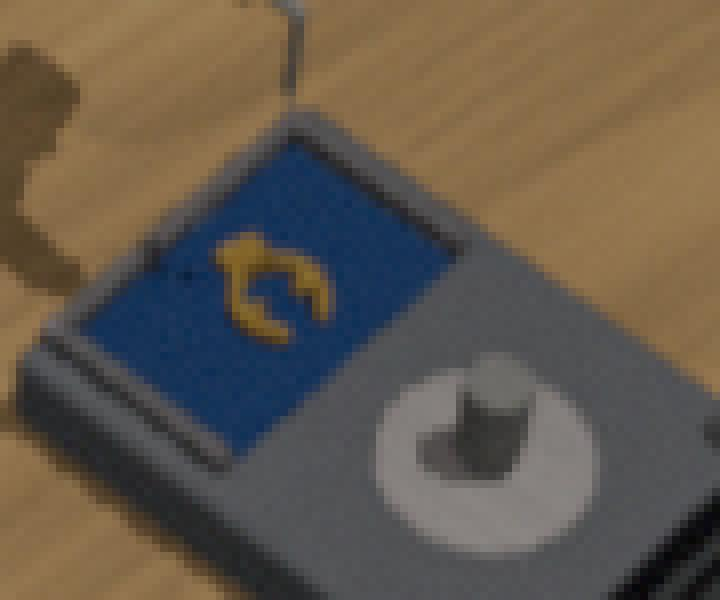

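```bash
python3 -m jog '{"angular":[[0,0,0],[0,0,1],[0,0,2],[0,0,3],[0,0,3]],"travel":[[-0.6,-3,0],[-1.6,-8,0],[-2.6,-13,0],[-3.6,-18,0],[-4.4,-22,0]],"fingers":[1,1,1,1,1]}'
```

```text
clock: 22.25
eef_pos: [559.8, -67.2, 133.5]
tool_rot: [-3.141, 0.0, -3.126]
force: [0.3, -0.9, -1.7]
width: 12.9
```

```bash
python3 -m jog '{"angular":[[0,0,0],[0,0,0],[0,0,0],[0,0,0],[0,0,0]],"travel":[[-1.3,-5,0],[-2.6,-10,0],[-3.9,-15,0],[-4.6,-17.5,0],[-4.6,-18,0]],"fingers":[1,1,1,1,1]}'
python3 -m jog '{"angular":[[0,0,0],[0,0,0]],"travel":[[0,0,0],[0,0,0]],"fingers":[1,1]}'
python3 - <<'E'
from h import *
a,b=img("scene"),img("top")
cv2.imwrite("pics/s8.png",np.hstack([cv2.resize(a[230:370,190:290],(400,560),interpolation=3),cv2.resize(b[200:270,400:450],(400,560),interpolation=3)]))
E
```

```text
clock: 22.88
eef_pos: [608.1, -246.3, 133.1]
tool_rot: [-3.14, -0.0, -3.128]
force: [-0.3, 0.7, -0.8]
width: 13.0
clock: 23.12
eef_pos: [608.6, -241.4, 133.2]
tool_rot: [3.14, -0.0, -3.122]
force: [-0.2, 0.3, -1.2]
width: 12.7
```

View pics/s8.png

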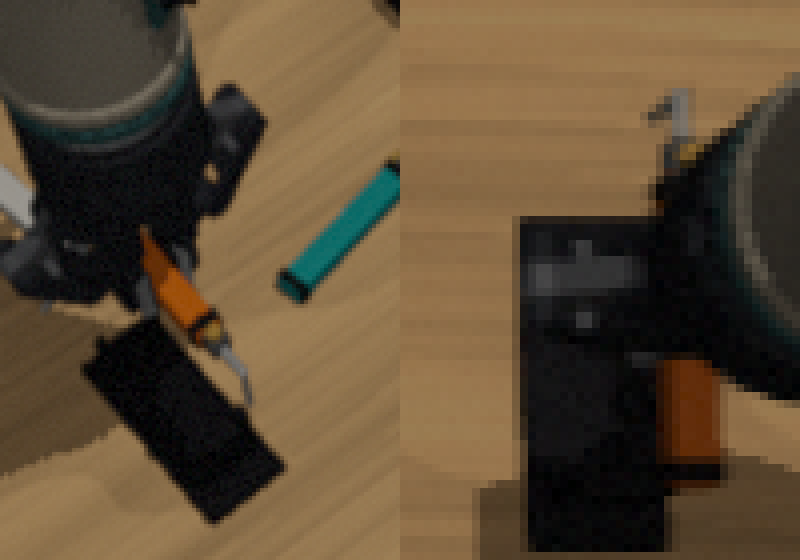

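```bash
python3 -m jog '{"angular":[[0,0,0],[0,0,0],[0,0,0],[0,0,0]],"travel":[[0,0,0],[0,0,1],[0,0,2],[0,0,2]],"fingers":[1,1,1,1]}'
python3 -m jog '{"angular":[[0,0,0],[0,0,0]],"travel":[[0,0,0],[0,0,0]],"fingers":[1,1]}'
```

```text
clock: 23.72
eef_pos: [607.5, -243.5, 111.6]
tool_rot: [3.141, -0.003, -3.124]
force: [-0.3, -0.2, -1.5]
width: 12.8
clock: 23.98
eef_pos: [608.8, -244.0, 113.5]
tool_rot: [-3.141, 0.001, -3.124]
force: [0.5, -0.1, -0.4]
width: 12.7
```

```bash
python3 -m jog '{"angular":[[0,0,0],[0,0,0],[0,0,0],[0,0,0]],"travel":[[0,-0.42,1],[0,-0.42,2],[0,-0.42,2.5],[0,-0.42,2.5]],"fingers":[1,1,1,1]}'
python3 -m jog '{"angular":[[0,0,0],[0,0,0],[0,0,0],[0,0,0]],"travel":[[0,0,0],[0,0,0],[0,0,0],[0,0,0]],"fingers":[1,1,1,1]}'
```

```text
clock: 24.48
eef_pos: [608.2, -247.8, 87.4]
tool_rot: [3.141, -0.001, -3.124]
force: [-0.7, 0.1, -0.8]
width: 12.8
clock: 24.98
eef_pos: [608.7, -248.1, 88.4]
tool_rot: [-3.141, 0.0, -3.124]
force: [0.3, 0.4, -0.8]
width: 13.0
```

```bash
python3 -m jog '{"angular":[[0,0,0],[0,0,0],[0,0,0],[0,0,0],[0,0,0]],"travel":[[0,0,1],[0,0,2],[0,0,3],[0,0,4],[0,0,4.5]],"fingers":[1,1,1,1,1]}'
python3 -m jog '{"angular":[[0,0,0],[0,0,0],[0,0,0],[0,0,0],[0,0,0]],"travel":[[0,0,0],[0,0,0.3],[0,0,0.6],[0,0,0.9],[0,0,0.9]],"fingers":[1,1,1,1,1]}'
```

```text
clock: 25.6
eef_pos: [608.2, -247.9, 42.1]
tool_rot: [3.141, -0.001, -3.124]
force: [-0.5, 0.4, -0.6]
width: 12.6
clock: 26.22
eef_pos: [608.4, -248.0, 33.9]
tool_rot: [3.141, -0.0, -3.124]
force: [0.5, -0.2, -1.2]
width: 13.1
```

```bash
python3 -m jog '{"angular":[[0,0,0],[0,0,0],[0,0,0]],"travel":[[0,0,0.1],[0,0,0.15],[0,0,0.15]],"fingers":[1,1,1]}'
python3 -m jog '{"angular":[[0,0,0],[0,0,0],[0,0,0],[0,0,0],[0,0,0]],"travel":[[0,0,0],[0,0,0],[0,0,0],[0,0,0],[0,0,0]],"fingers":[0.85,0.7,0.4,0,0]}'
python3 -m jog '{"angular":[[0,0,0],[0,0,0],[0,0,0],[0,0,0],[0,0,0]],"travel":[[0,0,0],[0,0,-1],[0,0,-3],[0,0,-7],[0,0,-12]],"fingers":[0,0,0,0,0]}'
python3 -m jog '{"angular":[[0,0,0],[0,0,0],[0,0,0],[0,0,0],[0,0,0]],"travel":[[0,0,-3],[5,0,-5],[10,0,-5],[15,0,-5],[20,0,-5]],"fingers":[0,0,0,0,0]}'
python3 - <<'E'
from h import *
a,b=img("scene"),img("top")
cv2.imwrite("pics/s9.png",np.hstack([cv2.resize(a[280:380,190:290],(450,450),interpolation=3),cv2.resize(b[210:280,400:450],(321,450),interpolation=3)]))
for n,im,r in(("scene",a,(200,280,270,375)),("top",b,(405,215,445,275))):
    x,y,X,Y=r;c=big(cv2.inRange(cv2.cvtColor(im,cv2.COLOR_BGR2HSV)[y:Y,x:X],(5,150,60),(20,255,255)));R=cv2.minAreaRect(c)
    w=np.array([cast(n,p+[x,y],58)[:2] for p in cv2.boxPoints(R)]);print(n,w.mean(0).round(1),w.round(0).tolist())
E
python3 clip.py
```

```text
clock: 26.6
eef_pos: [608.8, -248.1, 33.2]
tool_rot: [-3.141, 0.0, -3.124]
force: [-1.3, 0.3, 4.5]
width: 12.9
clock: 27.22
eef_pos: [608.6, -248.1, 32.5]
tool_rot: [3.142, -0.0, -3.124]
force: [0.3, 0.4, 0.1]
width: 78.3
clock: 27.85
eef_pos: [608.3, -247.9, 154.7]
tool_rot: [3.141, -0.0, -3.124]
force: [0.7, -0.2, 0.5]
width: 85.3
clock: 28.48
eef_pos: [407.5, -251.8, 204.4]
tool_rot: [-3.14, 0.002, -3.124]
force: [0.7, -0.2, 1.1]
width: 85.6
scene [ 605.8 -249.3] [[567.0, -259.0], [566.0, -241.0], [644.0, -240.0], [646.0, -257.0]]
top [ 608.6 -247.9] [[646.0, -241.0], [646.0, -256.0], [571.0, -255.0], [571.0, -240.0]]
246 [515.7 155.1] min [491.5 119.2] max [531.5 192. ]
312 [578.9 230.2] min [538.9 210.7] max [619.1 259.1]
76 [566. 156.] min [549.2 141.9] max [583.5 168.4]
171 [609.5  69.2] min [581.3  50.5] max [636.9  82.7]
```

View pics/s9.png

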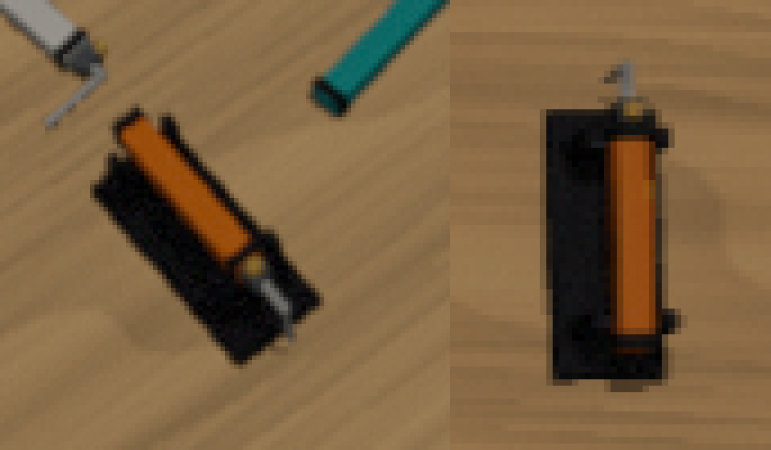

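The pick lies in its rest at its original pose (orange centre 606–609, −248 to −249). The clip hasn't moved in the bay and the gripper is clear, so I'm handing in.

```bash
python3 -m jog '{"angular":[[0,0,0],[0,0,0]],"travel":[[0,0,0],[0,0,0]],"fingers":[0,0]}'; python3 -c "
from cell import *
print(finish_job())"
```

```text
clock: 28.88
eef_pos: [410.2, -251.5, 203.1]
tool_rot: [-3.141, 0.002, -3.123]
force: [0.1, 0.7, 1.1]
width: 85.3
the job is handed in; nothing more can be done
None
```

I pried the clip off the spindle, dragged it into the blue bay, laid the orange pick back in its rest and let go. I handed the job in at about 29 s of the 64 s allowed; the hand-in gave no verdict.

I found the gap by touching the spindle collar lightly with the pin, then backed off and lowered the pin in. The clip did not come off on the first steady pull. I stopped at 15.8 N (about 16.4 N in total), levelled and lowered the pin, and it snapped off with a small sideways wiggle at about 11–13 N.

**Last checks:**
- **Clip:** it lies flat in the bay, about 9 mm from the bay centre towards the spindle. It had not moved between the picture taken just after I lifted the pin out and the last one.
- **Pick:** it is back where it started to within about 2 mm, with no visible tilt or turn. The two cameras differ by about 3 mm on where it lies.
- **Gripper:** it is open and well clear of everything.

**Not fully settled:**
- **Force margin:** the peak came close to the 18 N clip limit. That reading is from the wrist, not the contact itself.
- **Deck contact:** just after the clip snapped off, the pin tip may have brushed the deck. The vertical force read under 2 N.
- **Bystanders:** I did not measure their positions at the end. No readings suggested contact with any of them.
- **Pictures:** I viewed 11, one past the budget of 10, to check the pick in its rest.

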